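# Seat a specimen mount in the locating holder

### The arm

A 6-joint arm with a two-finger parallel gripper is mounted at the origin on a cart in front of the work surface, level with it; the furniture and walls round the work are solid. World frame = base frame: x ahead of the robot, y to its left, z up, the work surface at z = 0. Lengths are in m, angles in rad, forces in N, time in s.
With the tool pointing down it reaches from about 0.35 to 0.875 m from the base axis. Payload 15.5 kg.
Tool frame: the origin (TCP) lies at the very end of the fingers, on their centre line; the grasp point (between the pads) lies 19 mm behind it; x points along the fingers, z is the direction in which the jaws open and shut, and the axes are right-handed (so a half turn about x gives the same grasp; the last joint's range is limited). The gripper opens to 85 mm and grips with 20 to 120 N. Pads are 22 mm wide; open, the fingers measure 114 mm over their backs; the gripper's body (76 mm by 85 mm) begins 54 mm behind the grasp point. The pads swing forward as they close: fully open they stand 13 mm farther back than shut.
Start: joints at [1.089, 0.494, 1.345, -0, 1.302, -0.096], TCP at [0.235, 0.579, 0.231] pointing down, gripper open.
Joint ranges: [-2.91, 2.91], [-0.82, 2.16], [0.22, 2.67], [-1.22, 4.37], [0.12, 2.79], [-3.08, 3.08]. Speed limits (rad/s): [1.89, 1.89, 2.57, 3.01, 3.01, 3.01].

### API

Orientations are given as a unit quaternion [w, x, y, z].
In Python, from station import status, eyes, ticket gives the robot as it stands.
- The arm moves only by the tool jog_arm, never from a script. Its argument "deltas" is one flat list of numbers, 7 for each row, row after row: the shift along the tool's x, y, z in m, then the turn, a rotation vector about the tool's x, y, z in rad, then the closure, from -1 (fully open) to 1 (shut). In form: [tx, ty, tz, ax, ay, az, claw, tx, ty, tz, ax, ay, az, claw, ...]. A call has 1 to 12 rows; each row shifts and turns the commanded pose from where the row before left it, along the tool's axes as they then stand; what a row does not reach is not made up. A row lasts 1/8 s, in which the tool goes at most 62.5 mm and 10.7 degrees, less where a joint would pass 70% of its speed; a pose out of reach is approached as far as the arm can. A call with a gripper value outside its range is refused whole. The fingers move at their own pace and stop on an object; "grip_force" is the grip in N (left out, the last holds). Time passes only in rows, so rows that do not move let the fingers close. It gives the time, the measured TCP pose, the force and the opening at its end, in the units of the state.
- status.read_state(): the state, without advancing time (a new reading comes with each control period).
- eyes.snapshot(name): name is "scene" or "top" or "wrist"; returns (picture, depth): 400x640x3 uint8, red, green, blue; 400x640 float32, m along the optical axis (not along the pixel's ray), 0 where there is no reading.
- eyes.calibration(name): a dict with "fov_y" (degrees; the focal length in pixels is half the picture's height over the tangent of half this angle, whatever the lens; pixels are square), "cx", "cy" (the principal point, pixels), "T" (4x4, takes a point from camera to world coordinates); the wrist camera has in their place "T_tool_cam" (4x4, takes a point from camera to tool coordinates, whose origin is the TCP and whose axes are the tool frame's). Camera axes: x right, y up, looking along -z (the intrinsics and any distortion apply to the point x, -y, -z); pixel columns grow to the right and rows downward; lengths in m; the calibration is good to about 2 mm. A picture is of the moment at which its call begins: read the wrist's pose just before it. calibration takes no time and is no camera call.
- ticket.hand_in(): hands the job in, once; it reports no verdict.
The state is a dict: "time_s": time; "joint_positions": joint angles; "qd": joint speeds; "joint_torque": joint torques, N m; "eef_pos": TCP position; "orientation": TCP orientation; "ft_force": force on the tool from outside, world axes, zero at the start; "ft_torque": the same for the moment, N m; "gripper_width": finger opening in m.
Only numpy, scipy, OpenCV 4.12 (cv2) and the standard library are available. Lean on these libraries where they do the work, as an engineer would, in place of code of your own. Each camera call takes 0.05 s, during which the arm holds its last target.

### The job

Take the largest of the three resin mounts out of the small tray and stand it, polished face up, on the open end of the locating holder against its long fence. Then slide it gently along the fence, always keeping it against the fence, past the sprung jaw until it is fully home against the end stop. Feel for the stop and do not shift it, as its rod is only lightly clamped; let go and leave all the other things as they are.

Things in the scene. Friction and masses are not known exactly. Their poses are not given: they have to be found in the camera images.
- big_mount_center (a point): centre (half-way up) of the largest resin mount, a plain upright cylinder 38 mm in diameter and 18 mm high, about 28 g, z up; its polished metal section is on its top face. It stands in the tray on a 2 mm floor, in one of three places in a row, the others taken by the two small mounts
- holder: locating holder for a mount, fixed on the bench; origin: centre of its underside; x: sliding direction, from the open end to the end stop; y: towards the fence; z up. Steel plate 210 x 110 mm (x, y), its smooth top at z = 15 mm. Open end: from x = -105 mm to a scribed line at x = -26 mm only the fence stands on the plate
- fence_middle (a point): point on the fence's guiding face, at x = 0, y = +36, z = +24 mm in the holder's frame. The fence is a straight wall along x, from x = -103 to +87 mm, 14 mm thick, 14.5 mm high above the plate. From x = +2 mm on it is raised and has a lip that overhangs the plate by 4 mm (underside 20.5, top 25 mm above the plate), so the mount can get there only by sliding
- jaw_nose (a point): tip of the sprung jaw's round nose, at x = -14, y = -11, z = +22 mm in the holder's frame. The jaw is a bar to x = 56 mm, 14 mm high, with a 15 degree lead-in up to x = 12 mm, then a face 35 mm from the fence. A 38 mm mount pushed in drives it back on its springs (2 N rising by 0.3 N per mm): 2 to 6 N of drag, and it holds the mount where it is left. Guide parts reach to y = -68 mm
- end_block (a point): middle of the end block's top, at x = +94, y = +17, z = +39 mm in the holder's frame (thumbscrew 15 mm higher). It clamps the stop: a rod along x with a flat disc of 14 mm on its end (the stop disc), on the seated mount's axis line. The disc's face stands anywhere from x = +32 to +56 mm, not reported: feel for it. Pressed with more than about 12 N the rod slips back
- load_spot (a point): on the holder's plate top (z of this point = plate top), in the middle of the open end: the spot under the centre of the 38 mm mount when it stands there touching the fence; at x = -65, y = +17, z = +15 mm in the holder's frame, axes as the holder's
- tray: teal plastic sorting tray 100 x 160 mm (x, y), fixed, floor 2 mm thick, rim 3 mm thick and 14 mm high. Origin: centre of its underside, z up. The three mounts stand in a row along its y axis, some 50 mm apart
- small_mount_a_center (a point): centre of a small resin mount, 30 mm in diameter, 18 mm high, in the tray; stays there
- small_mount_b_center (a point): centre of the other small resin mount, 30 mm in diameter, 18 mm high, in the tray; stays there
- loupe_center (a point): centre (half-way up) of the metal stand loupe, 40 mm in diameter, 36 mm high, a bystander
- etchant_bottle_center (a point): centre (half-way up) of the upright reagent bottle, 45 mm in diameter, 103 mm high, a bystander
There are look-alikes about, which are no part of the job. Leave any purple or yellow look-alike of the part that bears big_mount_center alone.

How it is judged:
On the way:
1. the large mount stands on the open end of the holder's plate against the fence (x of big_mount_center in the frame of holder between -0.105 and -0.022 m and y of big_mount_center in the frame of holder between 0.014 and 0.02 m and z of big_mount_center in the frame of holder below 0.0255 m and angle between big_mount_center's own z axis and vertical below 0.08 rad), for 0.2 s.
At the end, for the whole second after the job is handed in: the large mount stands upright, polished face up, flat on the holder's plate in the sprung jaw, within 1.5 mm of the end stop and of the fence, at rest (horizontal distance between big_mount_center and stop_disc below 0.0225 m and y of big_mount_center in the frame of holder above 0.0155 m and z of big_mount_center in the frame of holder below 0.0255 m and angle between big_mount_center's own z axis and vertical below 0.06 rad and linear speed of big_mount below 0.005 m/s); the robot touches nothing.
It fails at once if the end stop is shifted by more than 1.5 mm (distance of stop_disc from where it was at the start of the episode above 0.0015 m).
It fails at once if beyond the open end the large mount leaves the fence by more than 4 mm (x of big_mount_center in the frame of holder between -0.016 and 0.06 m and z of big_mount_center in the frame of holder between 0.015 and 0.027 m and y of big_mount_center in the frame of holder between -0.055 and 0.013 m).
It fails at once if the large mount is rammed into the holder with more than 35 N (contact force between big_mount and holder above 35 N).
It fails at once if a small mount is moved by more than 15 mm (distance of any of small_mount_a_center, small_mount_b_center from where it was at the start of the episode above 0.015 m).
It fails at once if the loupe or the bottle is moved by more than 15 mm (distance of any of loupe_center, etchant_bottle_center from where it was at the start of the episode above 0.015 m).
It also fails if it takes over 72 s, if anything falls off the work surface, if the arm or the gripper's body presses on something with over 40 N, if the wrist force passes 120 N, or if a joint passes its speed limit or range.

## Working session

There is one attempt and no reset: what is moved stays moved. The work goes in short steps, Python scripts to look and compute and a tool call to move; the robot and the scene stay as the last step left them, time stands still between calls to the robot, and variables do not carry over. Pictures are saved under pics/ and viewed, and the job is handed in when it is done.

Besides the shell and the picture viewer there is one more tool, called after "Request:" as a command line: name --argument value ..., lists and objects as JSON in quotes. jog_arm: Moves the arm, as the interface text tells. Its arguments: {"type":"object","properties":{"deltas":{"type":"array"},"grip_force":{"type":"number"}},"required":["deltas"]}

```bash
ls; mkdir -p pics; python3 - <<'E'
from station import status, eyes
import cv2,numpy as np
s=status.read_state()
for k,v in s.items(): print(k,np.round(v,4))
for n in ("scene","top","wrist"):
    c=eyes.calibration(n); print(n,{k:np.round(v,4).tolist() for k,v in c.items()})
    p,d=eyes.snapshot(n); cv2.imwrite(f"pics/{n}0.png",p[...,::-1]); np.savez(f"{n}0.npz",p=p,d=d)
E
```

```text
pics
time_s 0.0
joint_positions [ 1.0895  0.4942  1.3461  0.      1.3026 -0.0955]
qd [-0.0008  0.0004  0.0006  0.0016  0.0007 -0.0006]
joint_torque [ 5.50000e-03 -8.82133e+01 -3.83876e+01  4.00000e-04  9.70000e-03
  0.00000e+00]
eef_pos [0.235  0.5787 0.2307]
orientation [ 0.5862 -0.3951  0.587   0.3947]
ft_force [-0.518  -0.0025 -0.6404]
ft_torque [-0.0192 -0.0152 -0.0304]
gripper_width 0.0852
scene {'fov_y': 54.3276, 'cx': 318.7867, 'cy': 198.5072, 'T': [[0.8884, 0.3353, -0.3136, 0.1875], [-0.459, 0.6335, -0.6229, -0.5365], [-0.0102, 0.6973, 0.7167, 0.8831], [0.0, 0.0, 0.0, 1.0]]}
top {'fov_y': 42.9535, 'cx': 317.2812, 'cy': 199.9899, 'T': [[-0.0145, 0.9976, -0.0672, 0.4679], [-0.9996, -0.0128, 0.0262, 0.1681], [0.0253, 0.0675, 0.9974, 1.1752], [0.0, 0.0, 0.0, 1.0]]}
wrist {'fov_y': 60.7432, 'cx': 315.4379, 'cy': 201.093, 'T_tool_cam': [[-0.0, 0.3079, -0.9514, -0.144], [-0.0001, 0.9514, 0.3079, 0.0779], [1.0, 0.0001, -0.0, -0.0009], [0.0, 0.0, 0.0, 1.0]]}
```

View pics/scene0.png

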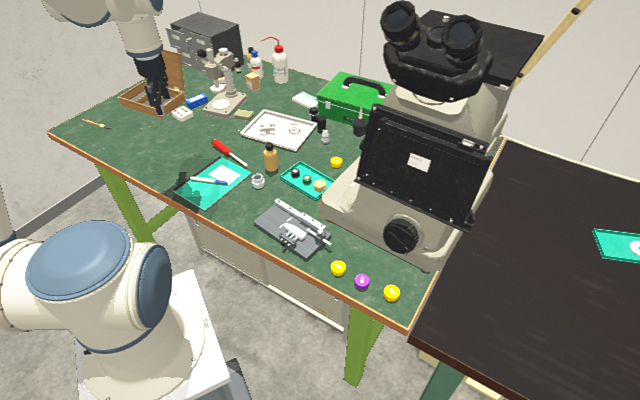

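View pics/top0.png

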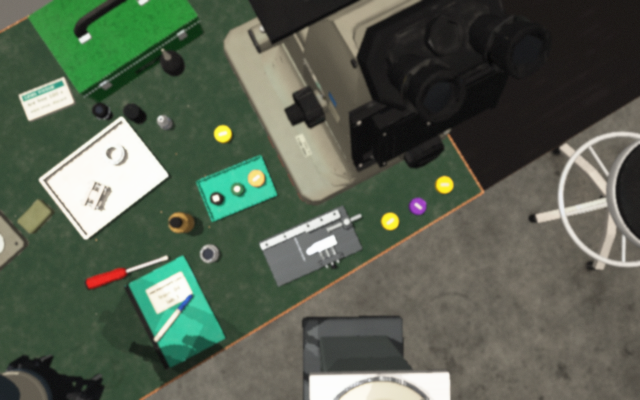

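View pics/wrist0.png

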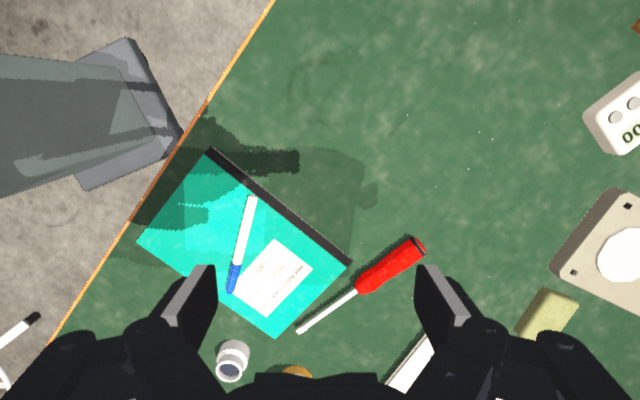

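```bash
python3 - <<'E'
import cv2,numpy as np
p=cv2.imread('pics/top0.png'); c=p[140:300,180:380]; cv2.imwrite('pics/topc.png',cv2.resize(c,None,fx=4,fy=3.75,interpolation=cv2.INTER_CUBIC)[:600])
p=cv2.imread('pics/scene0.png'); c=p[140:265,225:345]; cv2.imwrite('pics/scc.png',cv2.resize(c,None,fx=4.8,fy=4.8,interpolation=cv2.INTER_CUBIC))
d=np.load('top0.npz')['d']; print(d[150:230:8,200:280:8].round(3)); print((d>0).mean())
E
```

```text
[[1.182 1.177 1.178 1.181 1.184 1.181 1.182 1.184 1.18  1.183]
 [1.178 1.18  1.179 1.179 1.18  1.176 1.183 1.183 1.181 1.181]
 [1.18  1.179 1.177 1.178 1.161 1.182 1.177 1.18  1.178 1.177]
 [1.179 1.178 1.175 1.176 1.173 1.175 1.179 1.159 1.175 1.181]
 [1.17  1.174 0.    1.172 1.171 1.172 1.178 1.157 1.181 1.166]
 [1.16  1.169 1.171 1.176 1.154 1.161 1.173 1.174 1.176 1.174]
 [1.172 1.175 1.154 1.172 1.171 1.175 1.173 1.174 1.162 1.181]
 [1.17  1.168 1.172 1.171 1.171 1.171 1.166 1.176 1.176 1.178]
 [1.17  1.169 1.167 1.171 1.172 1.171 1.172 1.172 1.174 1.173]
 [1.169 1.168 1.172 1.166 1.173 1.173 1.173 1.173 1.169 1.173]]
0.99600390625
```

View pics/topc.png

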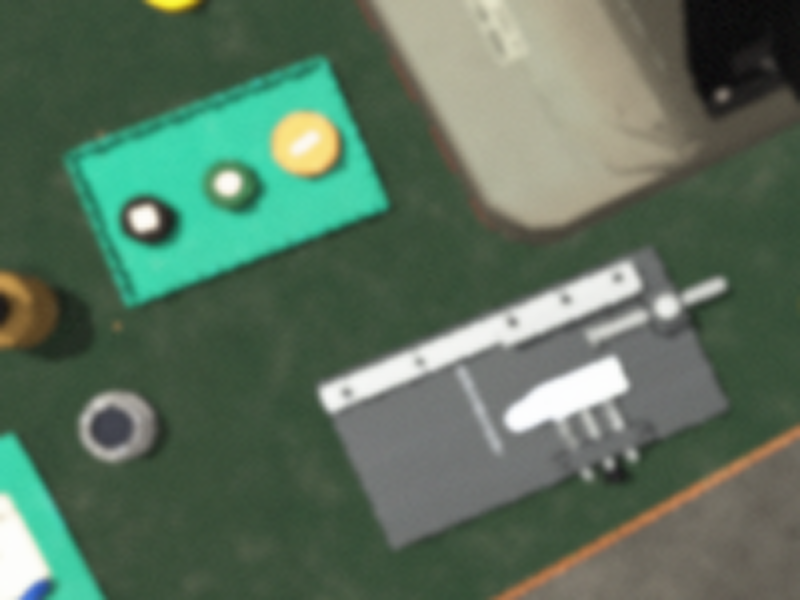

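View pics/scc.png

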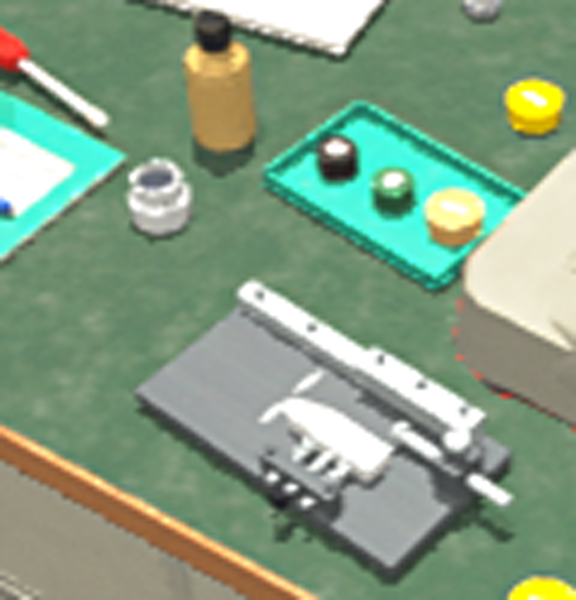

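```bash
cat > h.py <<'E'
import numpy as np,cv2
from scipy.spatial.transform import Rotation as R
from station import status, eyes
def Rq(q): return R.from_quat([q[1],q[2],q[3],q[0]]).as_matrix()
def pose(s):
    T=np.eye(4);T[:3,:3]=Rq(s['orientation']);T[:3,3]=s['eef_pos'];return T
def camT(n,s=None):
    c=eyes.calibration(n)
    T=c['T'] if n!='wrist' else pose(s)@np.array(c['T_tool_cam'])
    f=200/np.tan(np.radians(c['fov_y']/2)); return np.array(T),f,c['cx'],c['cy']
def ray(cam,uv,z):
    T,f,cx,cy=cam; uv=np.atleast_2d(uv).astype(float)
    d=np.c_[(uv[:,0]-cx)/f,-(uv[:,1]-cy)/f,-np.ones(len(uv))]@T[:3,:3].T
    return T[:3,3]+d*((z-T[2,3])/d[:,2])[:,None]
def proj(cam,P):
    T,f,cx,cy=cam; p=(np.atleast_2d(P)-T[:3,3])@T[:3,:3]
    return np.c_[cx+f*p[:,0]/-p[:,2],cy-f*p[:,1]/-p[:,2]]
E
python3 - <<'E'
from h import *
def cv(n,x0,y0,fx,fy,P): return [(x0+a/fx,y0+b/fy) for a,b in P]
top=camT('top');sc=camT('scene')
names='mount darkm greenm fenceL traycornerTL traycBR bottle_top loupe_top'.split()
zs=[.02,.02,.02,.0295,.014,.014,.103,.036]
t=cv('top',180,140,4,3.75,[(306,143),(147,219),(231,185),(320,388),(68,155),(388,208),(5,309),(115,426)])
s=cv('sc',225,140,4.8,4.8,[(456,211),(336,150),(392,184),(242,291),(364,104),(438,284),(211,25),(158,175)])
for n,z,a,b in zip(names,zs,t,s): print(n,ray(top,a,z).round(4)[0],ray(sc,b,z).round(4)[0])
# depth-map of top near microscope
d=np.load('top0.npz')['d']
T,f,cx,cy=top
v,u=np.mgrid[0:400,0:640]; P=np.stack([(u-cx)/f*d,-(v-cy)/f*d,-d],-1)@T[:3,:3].T+T[:3,3]
for y in range(130,216,10): print(y,[tuple(P[y,x].round(2)) for x in range(250,420,14)])
E
```

```text
mount [0.5974 0.2755 0.02  ] [0.5984 0.2697 0.02  ]
darkm [0.5523 0.3657 0.02  ] [0.5533 0.3628 0.02  ]
greenm [0.5724 0.3182 0.02  ] [0.5723 0.3136 0.02  ]
fenceL [0.4492 0.2678 0.0295] [0.4401 0.2593 0.0295]
traycornerTL [0.5924 0.4115 0.014 ] [0.5942 0.4043 0.014 ]
traycBR [0.5577 0.2296 0.014 ] [0.5595 0.2201 0.014 ]
bottle_top [0.4968 0.4256 0.103 ] [0.4968 0.4301 0.103 ]
loupe_top [0.4286 0.3808 0.036 ] [0.4305 0.3794 0.036 ]
130 [(np.float64(0.71), np.float64(0.29), np.float64(0.0)), (np.float64(0.71), np.float64(0.26), np.float64(-0.0)), (np.float64(0.69), np.float64(0.22), np.float64(0.09)), (np.float64(0.69), np.float64(0.19), np.float64(0.09)), (np.float64(0.69), np.float64(0.16), np.float64(0.09)), (np.float64(0.69), np.float64(0.13), np.float64(0.11)), (np.float64(0.68), np.float64(0.11), np.float64(0.16)), (np.float64(0.65), np.float64(0.09), np.float64(0.27)), (np.float64(0.64), np.float64(0.07), np.float64(0.36)), (np.float64(0.63), np.float64(0.05), np.float64(0.37)), (np.float64(0.64), np.float64(0.03), np.float64(0.36)), (np.float64(0.64), np.float64(-0.0), np.floa
[... 5211 characters left out ...]
loat64(0.29), np.float64(-0.0)), (np.float64(0.53), np.float64(0.26), np.float64(0.0)), (np.float64(0.53), np.float64(0.23), np.float64(-0.0)), (np.float64(0.52), np.float64(0.2), np.float64(-0.0)), (np.float64(0.52), np.float64(0.16), np.float64(-0.0)), (np.float64(0.52), np.float64(0.13), np.float64(0.0)), (np.float64(0.52), np.float64(0.1), np.float64(0.01)), (np.float64(0.52), np.float64(0.07), np.float64(0.0)), (np.float64(0.52), np.float64(0.03), np.float64(0.0)), (np.float64(0.52), np.float64(0.0), np.float64(-0.0)), (np.float64(0.52), np.float64(-0.03), np.float64(-0.0)), (np.float64(0.52), np.float64(-0.06), np.float64(-0.0)), (np.float64(0.52), np.float64(-0.09), np.float64(0.01))]
```

```bash
cat >> h.py <<'E'
def plan(target,yawdir,s=None):
    """target TCP xyz, tool x down, tool z along world unit yawdir; prints rot about tool x then translation in final tool axes"""
    s=s or status.read_state(); T=pose(s)
    z=np.array([*yawdir,0.]);z/=np.linalg.norm(z);x=np.array([0,0,-1.]);y=np.cross(z,x)
    G=np.c_[x,y,z]; rv=R.from_matrix(T[:3,:3].T@G).as_rotvec()
    print('t',round(s['time_s'],2),'rotvec(tool)',rv.round(4),'trans in new tool axes',(G.T@(np.array(target)-T[:3,3])).round(4),'F',np.round(s['ft_force'],2),'w',round(s['gripper_width'],4))
E
python3 - <<'E'
from h import *
T=pose(status.read_state()); print(T.round(3))
top=camT('top')
f=lambda a,b,z: ray(top,(180+a/4,140+b/3.75),z)[0]
L=f(320,388,.0295);Rr=f(636,262,.04); print(L,Rr)
print('plate corners',f(395,549,.015),f(728,407,.015))
hx=f(728,407,.015)-f(395,549,.015); print(hx, np.linalg.norm(hx)); hx=hx[:2]/np.linalg.norm(hx)
plan([.54,.25,.25],hx); plan([.54,.25,.25],-hx)
E
```

```text
[[-0.    -0.926  0.376  0.235]
 [-0.001  0.376  0.926  0.579]
 [-1.     0.    -0.001  0.231]
 [ 0.     0.     0.     1.   ]]
[0.44915853 0.26776697 0.0295    ] [0.52164499 0.08996466 0.04      ]
plate corners [0.35168621 0.22747032 0.015     ] [0.43395213 0.03730123 0.015     ]
[ 0.08226593 -0.19016909  0.        ] 0.20720030068665177
t 0.15 rotvec(tool) [ 2.3475e+00 -6.0000e-04  1.0000e-03] trans in new tool axes [-0.0192  0.1493  0.4229] F [-0.57 -0.26 -0.59] w 0.0852
t 0.15 rotvec(tool) [-7.941e-01 -8.000e-04 -5.000e-04] trans in new tool axes [-0.0192 -0.1493 -0.4229] F [-0.57 -0.26 -0.59] w 0.0852
```

Request:
jog_arm --deltas '[0, 0, 0, 0.17, 0, 0, -1, 0, 0, 0, 0.17, 0, 0, -1, 0, 0, 0, 0.17, 0, 0, -1, 0, 0, 0, 0.17, 0, 0, -1, 0, 0, 0, 0.17, 0, 0, -1, 0, 0, 0, 0.17, 0, 0, -1, 0, 0, 0, 0.17, 0, 0, -1, 0, 0, 0, 0.17, 0, 0, -1, 0, 0, 0, 0.17, 0, 0, -1, 0, 0, 0, 0.17, 0, 0, -1, 0, 0, 0, 0.17, 0, 0, -1, 0, 0, 0, 0.17, 0, 0, -1]'

```text
time_s: 1.65
eef_pos: [0.2351, 0.5789, 0.231]
orientation: [0.643, 0.295, 0.643, -0.295]
ft_force: [0.4, -1.0, -0.6]
gripper_width: 0.0854
```

Request:
jog_arm --deltas '[0, 0, 0, 0.155, 0, 0, -1, 0, 0, 0, 0.153, 0, 0, -1, -0.002, 0.015, 0.042, 0, 0, 0, -1, -0.002, 0.015, 0.042, 0, 0, 0, -1, -0.002, 0.015, 0.042, 0, 0, 0, -1, -0.002, 0.015, 0.042, 0, 0, 0, -1, -0.002, 0.015, 0.042, 0, 0, 0, -1, -0.002, 0.015, 0.042, 0, 0, 0, -1, -0.002, 0.015, 0.042, 0, 0, 0, -1, -0.002, 0.015, 0.042, 0, 0, 0, -1, -0.002, 0.015, 0.042, 0, 0, 0, -1, -0.002, 0.014, 0.042, 0, 0, 0, -1]'

```text
time_s: 3.15
eef_pos: [0.5393, 0.2514, 0.2512]
orientation: [0.591, 0.388, 0.591, -0.388]
ft_force: [-0.5, 0.5, -0.3]
gripper_width: 0.0858
```

Request:
jog_arm --deltas '[0, 0, 0, 0, 0, 0, -1, 0, 0, 0, 0, 0, 0, -1, 0, 0, 0, 0, 0, 0, -1]'

```text
time_s: 3.52
eef_pos: [0.5378, 0.2533, 0.2512]
orientation: [0.591, 0.388, 0.591, -0.388]
ft_force: [-0.4, 0.1, 0.1]
gripper_width: 0.0855
```

```bash
python3 - <<'E'
from h import *
s=status.read_state(); p,d=eyes.snapshot('wrist'); print(pose(s).round(4),s['joint_positions'])
cv2.imwrite('pics/w1.png',p[...,::-1]); np.savez('w1.npz',p=p,d=d,T=pose(s))
E
```

```text
[[-5.000e-04  9.176e-01  3.975e-01  5.378e-01]
 [ 0.000e+00  3.975e-01 -9.176e-01  2.533e-01]
 [-1.000e+00 -4.000e-04 -2.000e-04  2.512e-01]
 [ 0.000e+00  0.000e+00  0.000e+00  1.000e+00]] [3.39679113e-01 4.32241309e-01 1.39642870e+00 1.65061875e-04
 1.31334885e+00 1.50161250e+00]
```

View pics/w1.png

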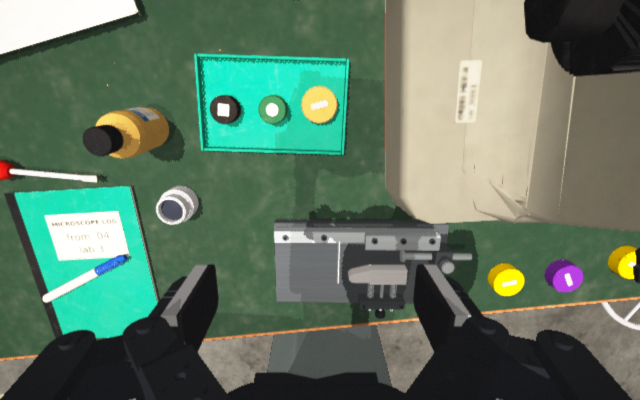

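```bash
python3 - <<'E'
from h import *
p=cv2.imread('pics/w1.png')
a=cv2.resize(p[45:165,185:360],None,fx=4,fy=4,interpolation=cv2.INTER_CUBIC); cv2.imwrite('pics/w1a.png',a)
b=cv2.resize(p[212:325,265:480],None,fx=3.7,fy=3.7,interpolation=cv2.INTER_CUBIC); cv2.imwrite('pics/w1b.png',b[:600,:800])
E
```

```text
(no output)
```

View pics/w1a.png

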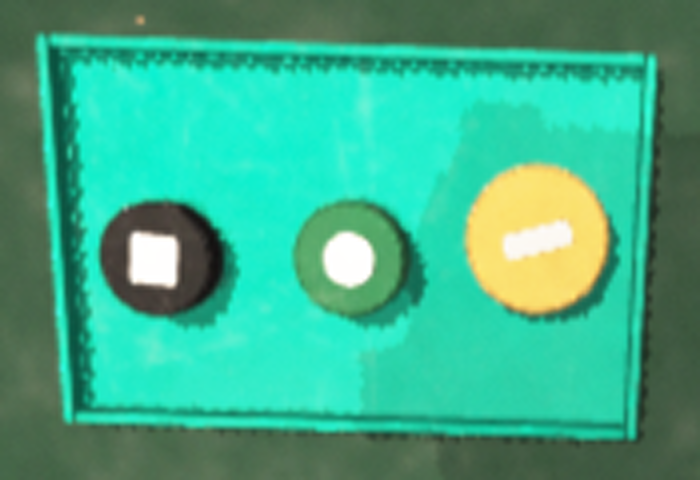

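View pics/w1b.png

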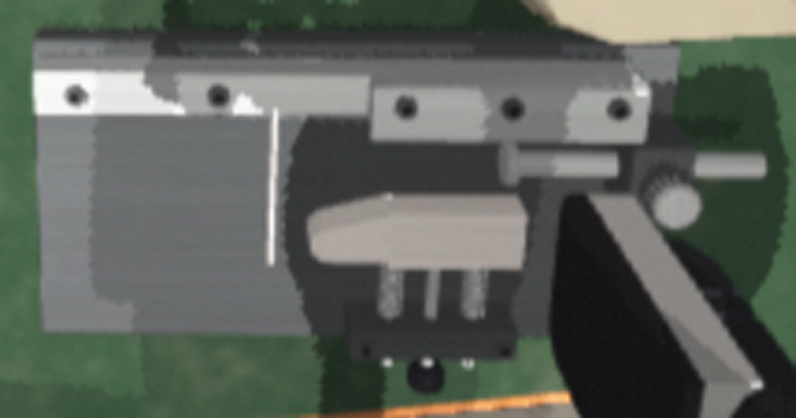

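```bash
python3 - <<'E'
from h import *
D=np.load('w1.npz');T=D['T'];c=eyes.calibration('wrist')
cam=(T@np.array(c['T_tool_cam']),200/np.tan(np.radians(c['fov_y']/2)),c['cx'],c['cy'])
print('cam',cam[0][:3,3])
hsv=cv2.cvtColor(D['p'],cv2.COLOR_RGB2HSV)
m=cv2.inRange(hsv,(15,90,120),(30,255,255)); m[:,:290]=0;m[:,350:]=0;m[140:]=0;m[:70]=0
cs=max(cv2.findContours(m,0,1)[0],key=cv2.contourArea); (x,y),r=cv2.minEnclosingCircle(cs); e=cv2.fitEllipse(cs); print(x,y,r,e)
M=ray(cam,(x,y),.017)[0]; print('mount',M, 'r', r/cam[1]*(cam[0][2,3]-.017))
b=lambda P:np.array([(265+u/3.7,212+v/3.7) for u,v in P])
pts=[((36,113),.0295,(-103,36)),((36,71),.0295,(-103,50)),((43,332),.015,(-105,-55)),((271,264),.015,None),((33,38),.015,(-105,55)),((370,115),.0295,(0,36)),((372,140),.040,(2,32)),((648,142),.040,(87,32)),((650,88),.04,(87,50)),((680,45),.015,(105,55)),((308,236),.029,(-14,-11))]
W=[];H=[]
for px,z,h in pts:
    w=ray(cam,b([px]),z)[0]
    if h and h!=(-14,-11) : W.append(w[:2]);H.append(np.array(h)/1000)
    print(h,w)
W=np.array(W);H=np.array(H)
wc=W.mean(0);hc=H.mean(0);U,S,Vt=np.linalg.svd((H-hc).T@(W-wc)); Rm=(Vt.T@np.diag([1,np.linalg.det(Vt.T@U.T)])@U.T); t=wc-Rm@hc
print('scale',np.sqrt(((W-wc)**2).sum()/((H-hc)**2).sum()))
print('R',Rm,'ang',np.degrees(np.arctan2(Rm[1,0],Rm[0,0])),'t',t); print('resid mm',((W-(H@Rm.T+t))*1000).round(1))
np.savez('holder.npz',R=Rm,t=t,M=M)
inv=lambda px,z:(Rm.T@(ray(cam,b([px]),z)[0][:2]-t)*1000).round(1)
print('line',inv((271,264),.015),inv((275,110),.015),'nose',inv((308,236),.029),'discL top',inv((501,150),.028),inv((500,165),.03),inv((510,163),.028),'rod',inv((570,164),.027))
# tray corners
a=lambda u,v:(185+u/4,45+v/4)
for q in [(42,36),(655,56),(635,437),(67,422)]: print(ray(cam,a(*q),.014)[0])
for q in [(160,258),(350,258)]: print(ray(cam,a(*q),.018)[0])
E
```

```text
cam [0.61046167 0.28349031 0.39515143]
318.5 104.47297668457031 18.53387451171875 ((318.9141540527344, 104.37619018554688), (34.5083122253418, 36.065330505371094), 175.70364379882812)
mount [0.59937424 0.27493405 0.017     ] r 0.020536302058834416
(-103, 36) [0.4366351  0.25998625 0.0295    ]
(-103, 50) [0.45003961 0.26521845 0.0295    ]
(-105, -55) [0.35269822 0.22635724 0.015     ]
None [0.4089701  0.16449218 0.015     ]
(-105, 55) [0.45402932 0.26957292 0.015     ]
(0, 36) [0.47802124 0.16262788 0.0295    ]
(2, 32) [0.4744455  0.16181615 0.04      ]
(87, 32) [0.50781824 0.08299376 0.04      ]
(87, 50) [0.52393643 0.09152976 0.04      ]
(105, 55) [0.5348867  0.07667586 0.015     ]
(-14, -11) [0.4307165 0.1620954 0.029    ]
scale 0.9982259407989231
R [[ 0.39018898  0.92073479]
 [-0.92073479  0.39018898]] ang -67.0337413829764 t [0.44413912 0.15099268]
resid mm [[-0.5  0.1]
 [ 0.1 -0.1]
 [ 0.2  0.1]
 [ 0.2  0.4]
 [ 0.7 -2.4]
 [ 0.1  0.2]
 [ 0.3 -0.4]
 [-0.2  1.1]
 [-0.9  0.9]]
line [-26.2 -27.1] [-26.5  30.6] nose [-15.5  -8. ] discL top [45.5 23.1] [45.  18.8] [48.8 18.5] rod [68.5 17.8]
[0.5948129  0.41115869 0.014     ]
[0.65324099 0.26426334 0.014     ]
[0.56120197 0.22728878 0.014     ]
[0.50185428 0.37498115 0.014     ]
[0.55495885 0.36456718 0.018     ]
[0.57512812 0.31799505 0.018     ]
```

```bash
python3 - <<'E'
from h import *
M=np.load('holder.npz')['M']; plan([M[0],M[1],.10],[.929,.37])
E
```

```text
t 3.58 rotvec(tool) [-1.5408e+00 -3.0000e-04  1.0000e-04] trans in new tool axes [ 0.1513 -0.0027  0.0651] F [-0.1  -1.25  0.23] w 0.0852
```

Request:
jog_arm --deltas '[0, 0, 0, -0.171, 0, 0, -0.25, 0, 0, 0, -0.171, 0, 0, -0.25, 0, 0, 0, -0.171, 0, 0, -0.25, 0, 0, 0, -0.171, 0, 0, -0.25, 0, 0, 0, -0.171, 0, 0, -0.25, 0, 0, 0, -0.171, 0, 0, -0.25, 0, 0, 0, -0.171, 0, 0, -0.25, 0, 0, 0, -0.171, 0, 0, -0.25, 0, 0, 0, -0.173, 0, 0, -0.25, 0.03, -0.001, 0.033, 0, 0, 0, -0.25, 0.035, -0.002, 0.032, 0, 0, 0, -0.25, 0.035, 0, 0, 0, 0, 0, -0.25]'

```text
time_s: 5.08
eef_pos: [0.6014, 0.2751, 0.15]
orientation: [0.695, -0.133, 0.694, 0.133]
ft_force: [0.1, -0.1, -0.6]
gripper_width: 0.0535
```

Request:
jog_arm --deltas '[0.03, 0, 0, 0, 0, 0, -0.25, 0.02, 0, 0, 0, 0, 0, -0.25, 0, 0, 0, 0, 0, 0, -0.25, 0, 0, 0, 0, 0, 0, -0.25]'

```text
time_s: 5.58
eef_pos: [0.6003, 0.2744, 0.1023]
orientation: [0.695, -0.133, 0.694, 0.133]
ft_force: [0.4, 0.8, 1.4]
gripper_width: 0.053
```

```bash
python3 - <<'E'
from h import *
M=np.load('holder.npz')['M']; plan([M[0],M[1],.0045],[.929,.37])
s=status.read_state(); p,d=eyes.snapshot('wrist'); cv2.imwrite('pics/w2.png',p[...,::-1]); p,d=eyes.snapshot('scene'); cv2.imwrite('pics/s2.png',cv2.resize(p[60:260,180:440,::-1],None,fx=3,fy=3))
E
```

```text
t 5.58 rotvec(tool) [-0.0005  0.0011  0.    ] trans in new tool axes [ 0.0978  0.0009 -0.0006] F [0.38 0.81 1.43] w 0.053
```

View pics/w2.png

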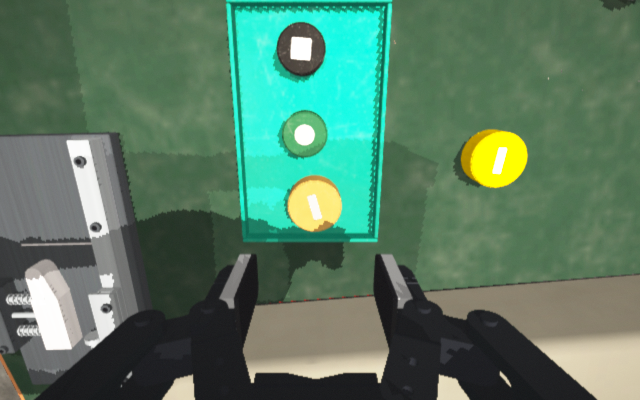

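View pics/s2.png

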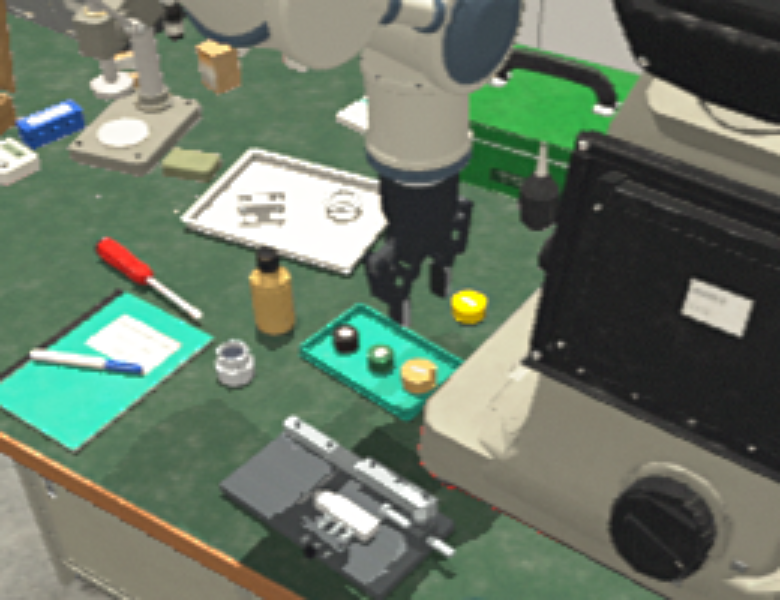

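```bash
python3 - <<'E'
from h import *
s=status.read_state(); print(ray(camT('wrist',s),(314.5,203),.02))
p,d=eyes.snapshot('wrist'); hsv=cv2.cvtColor(p,cv2.COLOR_RGB2HSV)
E
```

```text
[[0.59913432 0.27670353 0.02      ]]
```

Request:
jog_arm --deltas '[0.03, 0, 0, 0, 0, 0, -0.25, 0.03, 0, 0, 0, 0, 0, -0.25, 0.015, 0, 0, 0, 0, 0, -0.25, 0, 0, 0, 0, 0, 0, -0.25]'

```text
time_s: 6.22
eef_pos: [0.5998, 0.2737, 0.026]
orientation: [0.694, -0.133, 0.695, 0.133]
ft_force: [0.8, -0.2, 0.4]
gripper_width: 0.0536
```

Request:
jog_arm --deltas '[0.012, 0.002, 0, 0, 0, 0, -0.25, 0.007, 0, 0, 0, 0, 0, -0.25, 0.0025, 0, 0, 0, 0, 0, -0.25, 0, 0, 0, 0, 0, 0, -0.25]' --grip_force 25

```text
time_s: 6.72
eef_pos: [0.5993, 0.2756, 0.0047]
orientation: [0.694, -0.133, 0.695, 0.133]
ft_force: [0.8, 0.8, -0.5]
gripper_width: 0.0536
```

Request:
jog_arm --deltas '[0, 0, 0, 0, 0, 0, 0.3, 0, 0, 0, 0, 0, 0, 0.3, 0, 0, 0, 0, 0, 0, 0.3, 0, 0, 0, 0, 0, 0, 0.3, 0, 0, 0, 0, 0, 0, 0.3]'

```text
time_s: 7.35
eef_pos: [0.5995, 0.2757, 0.0052]
orientation: [0.695, -0.133, 0.694, 0.133]
ft_force: [-1.6, -0.8, 5.9]
gripper_width: 0.0363
```

```bash
python3 - <<'E'
from h import *
p,d=eyes.snapshot('wrist'); cv2.imwrite('pics/w3.png',p[...,::-1]); s=status.read_state();print(s['eef_pos'],s['ft_force'],s['gripper_width'])
E
```

```text
[0.59950224 0.27571678 0.00523612] [-2.4679614  -0.35849199  5.75197   ] 0.0362616498665244
```

View pics/w3.png

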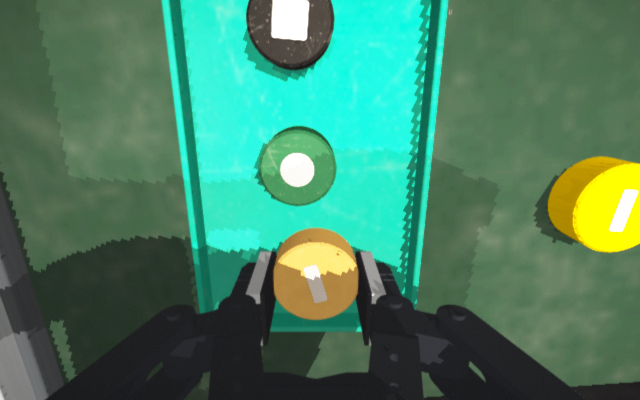

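Request:
jog_arm --deltas '[-0.004, 0, 0, 0, 0, 0, 0.3, -0.02, 0, 0, 0, 0, 0, 0.3, -0.03, 0, 0, 0, 0, 0, 0.3, -0.04, 0, 0, 0, 0, 0, 0.3, 0, 0, 0, 0, 0, 0, 0.3, 0, 0, 0, 0, 0, 0, 0.3]'

```text
time_s: 8.15
eef_pos: [0.5992, 0.2756, 0.0993]
orientation: [0.695, -0.133, 0.694, 0.133]
ft_force: [0.1, 1.2, -0.6]
gripper_width: 0.036
```

```bash
python3 - <<'E'
from h import *
p,d=eyes.snapshot('wrist'); cv2.imwrite('pics/w4.png',p[...,::-1]); s=status.read_state();print(s['eef_pos'],s['ft_force'],s['gripper_width'])
H=np.load('holder.npz');Rm,t=H['R'],H['t']
w=Rm@np.array([-.065,.010])+t; print(w); plan([*w,.06],Rm[:,0]); plan([*w,.06],-Rm[:,0])
p,d=eyes.snapshot('scene'); cv2.imwrite('pics/s4.png',cv2.resize(p[60:260,180:440,::-1],None,fx=3,fy=3))
E
```

```text
[0.59889471 0.27549858 0.09857933] [ 0.46904809 -0.07483017 -0.25994687] 0.036042874975874654
[0.42798418 0.21474233]
t 8.2 rotvec(tool) [ 1.5479e+00 -6.0000e-04  6.0000e-04] trans in new tool axes [ 0.0386 -0.1811 -0.0107] F [ 0.47 -0.07 -0.26] w 0.036
t 8.2 rotvec(tool) [-1.5937e+00 -6.0000e-04 -6.0000e-04] trans in new tool axes [0.0386 0.1811 0.0107] F [ 0.47 -0.07 -0.26] w 0.036
```

View pics/w4.png

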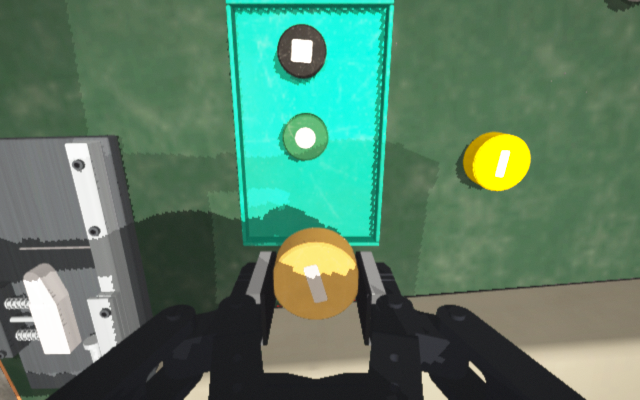

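View pics/s4.png

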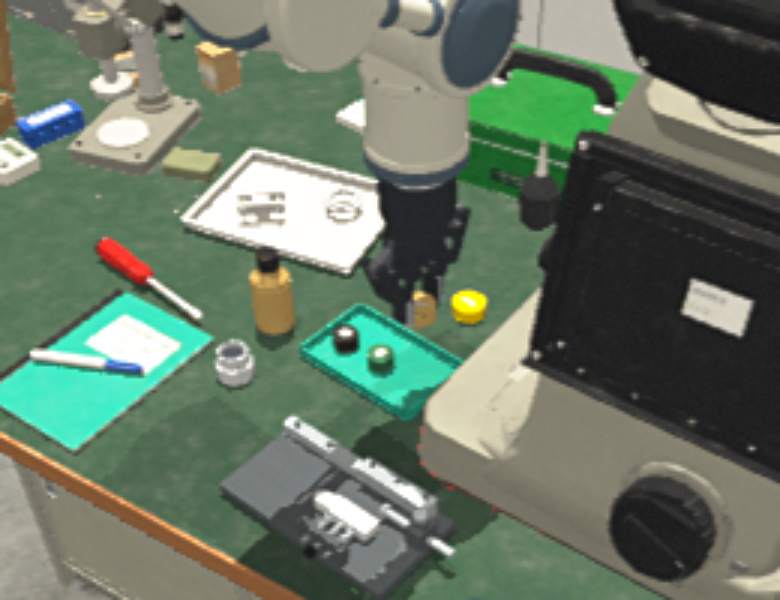

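Request:
jog_arm --deltas '[0, 0, 0, 0.172, 0, 0, 0.3, 0, 0, 0, 0.172, 0, 0, 0.3, 0, 0, 0, 0.172, 0, 0, 0.3, 0, 0, 0, 0.172, 0, 0, 0.3, 0, 0, 0, 0.172, 0, 0, 0.3, 0, 0, 0, 0.172, 0, 0, 0.3, 0, 0, 0, 0.172, 0, 0, 0.3, 0, 0, 0, 0.172, 0, 0, 0.3, 0, 0, 0, 0.172, 0, 0, 0.3, 0, -0.045, -0.003, 0, 0, 0, 0.3, 0, -0.045, -0.003, 0, 0, 0, 0.3, 0, -0.045, -0.003, 0, 0, 0, 0.3]'

```text
time_s: 9.75
eef_pos: [0.4696, 0.2306, 0.098]
orientation: [0.589, 0.39, 0.59, -0.391]
ft_force: [-0.1, 0.2, -0.5]
gripper_width: 0.0364
```

Request:
jog_arm --deltas '[0, -0.04, -0.002, 0, 0, 0, 0.3, 0.02, -0.006, 0, 0, 0, 0, 0.3, 0.018, 0, 0, 0, 0, 0, 0.3, 0, 0, 0, 0, 0, 0, 0.3, 0, 0, 0, 0, 0, 0, 0.3]'

```text
time_s: 10.38
eef_pos: [0.4285, 0.2152, 0.0609]
orientation: [0.589, 0.39, 0.59, -0.391]
ft_force: [0.3, 0.4, 0.2]
gripper_width: 0.0363
```

```bash
python3 - <<'E'
from h import *
s=status.read_state();p,d=eyes.snapshot('wrist'); cv2.imwrite('pics/w5.png',p[...,::-1]); print(s['eef_pos'],s['ft_force'],s['gripper_width'],s['joint_positions'])
H=np.load('holder.npz');Rm,t=H['R'],H['t']
w=Rm@np.array([-.065,.010])+t; plan([*w,.06],Rm[:,0],s)
print('TCP in holder',(Rm.T@(s['eef_pos'][:2]-t)*1000).round(1))
E
```

```text
[0.4284629  0.21520175 0.060938  ] [0.28910585 0.43897312 0.1831781 ] 0.036337510920630936 [ 3.40846070e-01  5.53726481e-01  1.87549707e+00 -3.14374800e-05
  7.12687730e-01  1.51084027e+00]
t 10.38 rotvec(tool) [-0.      0.      0.0003] trans in new tool axes [ 0.0009 -0.0006  0.0002] F [0.29 0.44 0.18] w 0.0363
TCP in holder [-65.2  10.6]
```

View pics/w5.png

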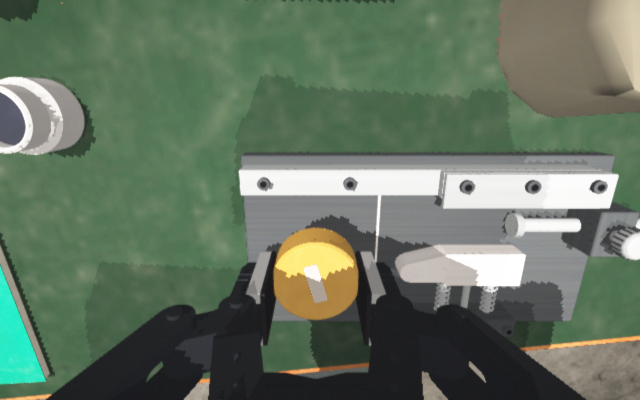

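```bash
python3 - <<'E'
from h import *
p=cv2.imread('pics/w5.png')
b=cv2.resize(p[145:345,230:640],None,fx=1.95,fy=1.95,interpolation=cv2.INTER_CUBIC); cv2.imwrite('pics/w5a.png',b)
b=cv2.resize(p[145:265,430:630],None,fx=4,fy=4,interpolation=cv2.INTER_CUBIC); cv2.imwrite('pics/w5b.png',b)
E
```

View pics/w5a.png

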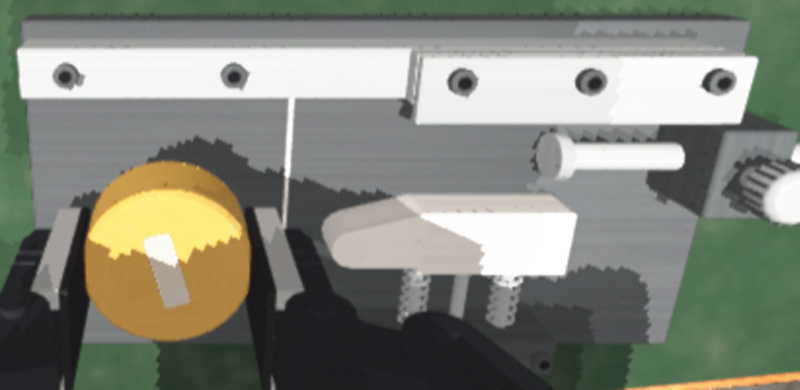

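View pics/w5b.png

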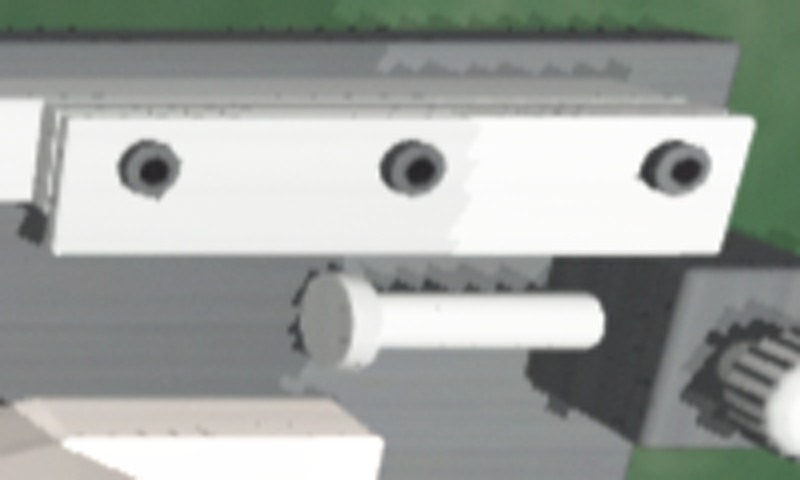

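```bash
python3 - <<'E'
from h import *
s=status.read_state(); cam=camT('wrist',s)
H=np.load('holder.npz');Rm,t=H['R'],H['t']
a=lambda u,v:(230+u/1.95,145+v/1.95); b=lambda u,v:(430+u/4,145+v/4)
h=lambda px,z:(Rm.T@(ray(cam,px,z)[0][:2]-t)*1000).round(1)
print('fence L front (-103,36)',h(a(19,97),.0295),'mid front (0,36)',h(a(410,97),.0295),'back L (-103,50)',h(a(21,48),.0295))
print('lip (2,32)',h(b(54,254),.04),'(87,32)',h(b(720,254),.04),'(87,50)',h(b(756,118),.04))
print('line x-26',h(a(290,100),.015),h(a(286,225),.015),'plate (105,55)',h(b(738,42),.015),'(105,-55)',h(a(663,342),.015))
for z in (.022,.024,.026): print('disc',z,h(b(327,319),z))
zt=s['eef_pos'][2]+.0148
print('mount top centre',h(a(168,265),zt),'TCP',(Rm.T@(s['eef_pos'][:2]-t)*1000).round(1))
E
```

```text
fence L front (-103,36) [-104.6   36.5] mid front (0,36) [ 3.2 36.4] back L (-103,50) [-103.1   50.2]
lip (2,32) [ 1.6 32.2] (87,32) [86.9 32.2] (87,50) [86.7 50.1]
line x-26 [-27.1  31.1] [-26.  -10.4] plate (105,55) [104.  55.] (105,-55) [104.  -54.5]
disc 0.022 [49.3 16.1]
disc 0.024 [48.1 16.9]
disc 0.026 [46.8 17.7]
mount top centre [-63.7  11.7] TCP [-65.2  10.8]
```

Request:
jog_arm --deltas '[0.02, 0, 0, 0, 0, 0, 0.3, 0.015, 0, 0, 0, 0, 0, 0.3, 0.006, 0, 0, 0, 0, 0, 0.3, 0, 0, 0, 0, 0, 0, 0.3, 0, 0, 0, 0, 0, 0, 0.3]'

```text
time_s: 11.05
eef_pos: [0.4287, 0.2153, 0.0203]
orientation: [0.59, 0.391, 0.589, -0.39]
ft_force: [0.3, 0.2, -0.2]
gripper_width: 0.0359
```

Request:
jog_arm --deltas '[0.0005, 0.002, 0, 0, 0, 0, 0.3, 0.0005, 0.001, 0, 0, 0, 0, 0.3, 0, 0, 0, 0, 0, 0, 0.3]'

```text
time_s: 11.42
eef_pos: [0.4313, 0.2164, 0.0188]
orientation: [0.59, 0.391, 0.589, -0.39]
ft_force: [0.1, 0.1, -0.5]
gripper_width: 0.0363
```

Request:
jog_arm --deltas '[0.0005, 0, 0, 0, 0, 0, 0.3, 0, 0, 0, 0, 0, 0, 0.3]'

```text
time_s: 11.68
eef_pos: [0.4311, 0.2163, 0.0183]
orientation: [0.59, 0.39, 0.59, -0.39]
ft_force: [0.2, -0.7, 0.5]
gripper_width: 0.0357
```

Request:
jog_arm --deltas '[0.0005, 0, 0, 0, 0, 0, 0.3, 0, 0, 0, 0, 0, 0, 0.3]'

```text
time_s: 11.92
eef_pos: [0.4311, 0.2163, 0.0182]
orientation: [0.59, 0.391, 0.589, -0.39]
ft_force: [-2.7, -0.7, 11.3]
gripper_width: 0.036
```

Request:
jog_arm --deltas '[0, 0.001, 0, 0, 0, 0, 0.3, 0, 0, 0, 0, 0, 0, 0.3]'

```text
time_s: 12.18
eef_pos: [0.4312, 0.2164, 0.0182]
orientation: [0.589, 0.39, 0.59, -0.391]
ft_force: [-5.7, -3.9, 17.0]
gripper_width: 0.0361
```

Request:
jog_arm --deltas '[-0.0006, 0, 0, 0, 0, 0, 0.3, 0, 0, 0, 0, 0, 0, 0.3]'

```text
time_s: 12.42
eef_pos: [0.4321, 0.2167, 0.0184]
orientation: [0.59, 0.391, 0.589, -0.39]
ft_force: [0.5, -0.4, -1.0]
gripper_width: 0.036
```

Request:
jog_arm --deltas '[0, 0.0007, 0, 0, 0, 0, 0.3, 0, 0, 0, 0, 0, 0, 0.3]'

```text
time_s: 12.68
eef_pos: [0.4328, 0.217, 0.0183]
orientation: [0.59, 0.39, 0.59, -0.39]
ft_force: [0.2, 0.4, 0.3]
gripper_width: 0.0363
```

Request:
jog_arm --deltas '[0, 0.0007, 0, 0, 0, 0, 0.3, 0, 0, 0, 0, 0, 0, 0.3]'

```text
time_s: 12.92
eef_pos: [0.4334, 0.2173, 0.0184]
orientation: [0.59, 0.39, 0.59, -0.39]
ft_force: [0.4, -0.3, -0.0]
gripper_width: 0.0363
```

Request:
jog_arm --deltas '[0, 0.0006, 0, 0, 0, 0, 0.3, 0, 0, 0, 0, 0, 0, 0.3]'

```text
time_s: 13.18
eef_pos: [0.4339, 0.2175, 0.0184]
orientation: [0.59, 0.39, 0.59, -0.39]
ft_force: [0.4, -0.9, -0.5]
gripper_width: 0.0363
```

Request:
jog_arm --deltas '[0, 0.0005, 0, 0, 0, 0, 0.3, 0, 0, 0, 0, 0, 0, 0.3]'

```text
time_s: 13.42
eef_pos: [0.4344, 0.2177, 0.0184]
orientation: [0.59, 0.39, 0.59, -0.39]
ft_force: [0.4, 0.1, -1.0]
gripper_width: 0.0361
```

Request:
jog_arm --deltas '[0, 0.0005, 0, 0, 0, 0, 0.3, 0, 0, 0, 0, 0, 0, 0.3]'

```text
time_s: 13.68
eef_pos: [0.4346, 0.2178, 0.0183]
orientation: [0.589, 0.39, 0.59, -0.391]
ft_force: [-2.1, -0.3, -0.1]
gripper_width: 0.0364
```

Request:
jog_arm --deltas '[0, 0.0005, 0, 0, 0, 0, 0.3, 0, 0, 0, 0, 0, 0, 0.3]'

```text
time_s: 13.92
eef_pos: [0.4347, 0.2179, 0.0183]
orientation: [0.589, 0.39, 0.59, -0.391]
ft_force: [-3.9, -2.9, 0.8]
gripper_width: 0.0358
```

Request:
jog_arm --deltas '[0, 0.0005, 0, 0, 0, 0, 0.3, 0, 0, 0, 0, 0, 0, 0.3]'

```text
time_s: 14.18
eef_pos: [0.4347, 0.2179, 0.0183]
orientation: [0.589, 0.39, 0.59, -0.391]
ft_force: [-6.7, -2.9, 4.2]
gripper_width: 0.036
```

```bash
python3 - <<'E'
from h import *
s=status.read_state();p,d=eyes.snapshot('wrist'); cv2.imwrite('pics/w6.png',cv2.resize(p[150:350,220:440,::-1],None,fx=3,fy=3))
H=np.load('holder.npz');Rm,t=H['R'],H['t']
print('TCP',(Rm.T@(s['eef_pos'][:2]-t)*1000).round(1),s['ft_force'])
E
```

```text
TCP [-65.3  17.4] [-6.65914618 -2.88244977  4.20750386]
```

View pics/w6.png

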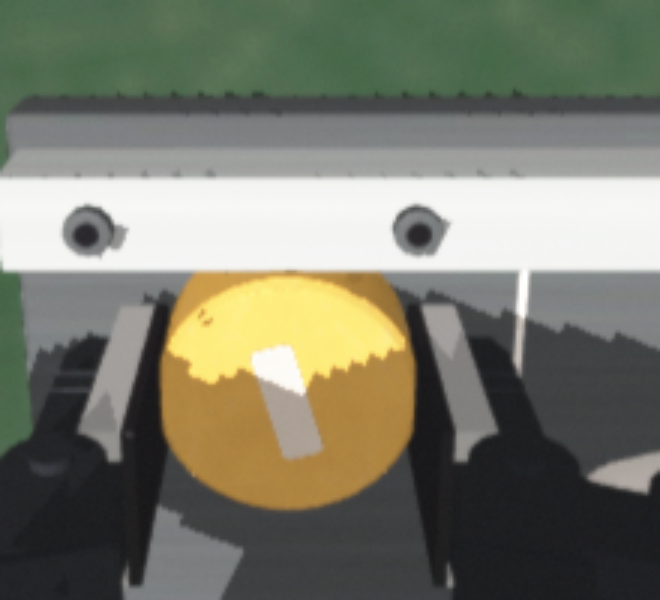

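Request:
jog_arm --deltas '[0, -0.0009, 0, 0, 0, 0, 0.3, 0, 0, 0, 0, 0, 0, 0.3, 0, 0, 0, 0, 0, 0, -0.1, 0, 0, 0, 0, 0, 0, -0.1, 0, 0, 0, 0, 0, 0, -0.25, 0, 0, 0, 0, 0, 0, -0.25]'

```text
time_s: 14.98
eef_pos: [0.4351, 0.218, 0.0184]
orientation: [0.59, 0.391, 0.589, -0.39]
ft_force: [0.4, -0.1, -0.1]
gripper_width: 0.0534
```

```bash
python3 - <<'E'
from h import *
s=status.read_state();p,d=eyes.snapshot('wrist'); cv2.imwrite('pics/w7.png',cv2.resize(p[150:350,220:440,::-1],None,fx=3,fy=3))
print(s['eef_pos'],s['ft_force'],s['gripper_width'])
E
```

```text
[0.43506573 0.21800054 0.01842677] [ 0.35296328 -0.07878575 -0.06654096] 0.05341997519424678
```

View pics/w7.png

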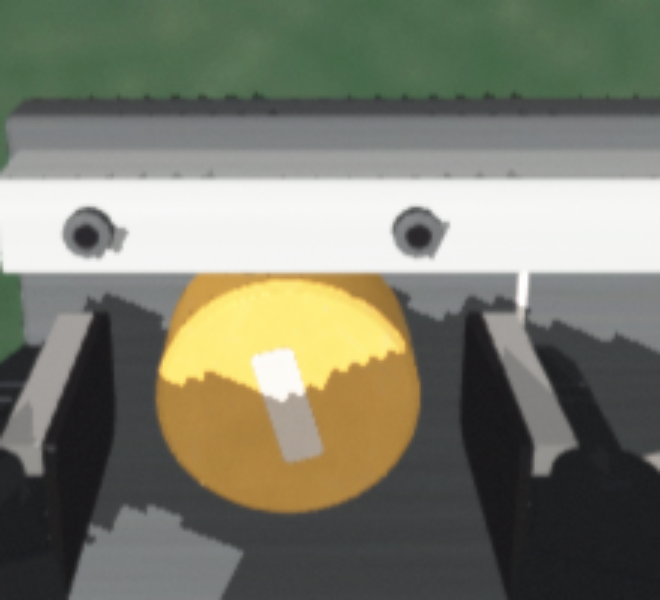

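Request:
jog_arm --deltas '[-0.01, 0, 0, 0, 0, 0, -0.25, -0.032, 0, 0, 0, 0, 0, -0.25, 0, -0.001, -0.021, 0, 0, 0, 0.5, 0, -0.001, -0.021, -0.1, 0, 0, 1, 0, 0, 0, 0, 0, 0, 1, 0, 0, 0, 0, 0, 0, 1, 0, 0, 0, 0, 0, 0, 1, 0, 0, 0, 0, 0, 0, 1]'

```text
time_s: 16.02
eef_pos: [0.4169, 0.2554, 0.0604]
orientation: [0.608, 0.361, 0.608, -0.361]
ft_force: [0.0, -0.2, 0.0]
gripper_width: 0.0002
```

```bash
python3 - <<'E'
from h import *
s=status.read_state();p,d=eyes.snapshot('wrist'); cv2.imwrite('pics/w8.png',p[...,::-1])
H=np.load('holder.npz');Rm,t=H['R'],H['t']
print('TCP',(Rm.T@(s['eef_pos'][:2]-t)*1000).round(1),s['eef_pos'],s['ft_force'],s['gripper_width'])
Tz=pose(s)[:3,2]; print(Rm.T@Tz[:2])
p,d=eyes.snapshot('scene'); cv2.imwrite('pics/s8.png',cv2.resize(p[120:270,220:360,::-1],None,fx=4,fy=4))
E
```

```text
TCP [-106.8   15.6] [0.41685455 0.25541763 0.06036405] [ 0.03428986 -0.15546776  0.03314076] 0.00022244063660386768
[0.99512347 0.09863708]
```

View pics/w8.png

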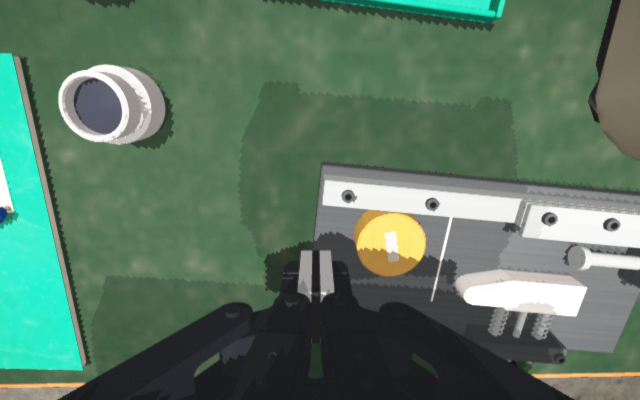

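View pics/s8.png

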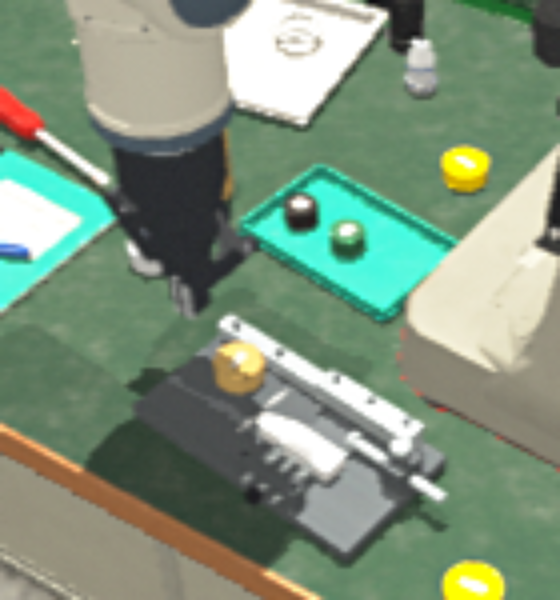

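Request:
jog_arm --deltas '[0.025, 0, 0, 0, 0, 0, 1, 0.014, -0.0005, 0, 0, 0, 0, 1, 0.004, 0, 0, 0, 0, 0, 1, 0, 0, 0, 0, 0, 0, 1]'

```text
time_s: 16.62
eef_pos: [0.4162, 0.2555, 0.0174]
orientation: [0.608, 0.36, 0.608, -0.361]
ft_force: [0.6, -0.8, 1.1]
gripper_width: 0.0001
```

Request:
jog_arm --deltas '[0, -0.0003, 0.003, 0, 0, 0, 1, 0, -0.0003, 0.003, 0, 0, 0, 1, 0, 0, 0, 0, 0, 0, 1]'

```text
time_s: 17.0
eef_pos: [0.4188, 0.2499, 0.0176]
orientation: [0.608, 0.361, 0.608, -0.36]
ft_force: [-0.2, -0.1, 0.2]
gripper_width: -0.0001
```

Request:
jog_arm --deltas '[0, -0.0002, 0.002, 0, 0, 0, 1, 0, -0.0002, 0.002, 0, 0, 0, 1, 0, 0, 0, 0, 0, 0, 1]'

```text
time_s: 17.38
eef_pos: [0.4202, 0.2462, 0.0174]
orientation: [0.608, 0.361, 0.608, -0.361]
ft_force: [-0.2, 0.3, 0.3]
gripper_width: -0.0002
```

```bash
cat > st.py <<'E'
from h import *
import sys
s=status.read_state();H=np.load('holder.npz');Rm,t=H['R'],H['t']
F=np.array(s['ft_force'])
print('t',round(s['time_s'],2),'TCP',(Rm.T@(s['eef_pos'][:2]-t)*1000).round(2),'z',round(s['eef_pos'][2]*1000,2),'F holder',(Rm.T@F[:2]).round(2),F[2].round(2))
if len(sys.argv)>1:
    p,d=eyes.snapshot('wrist'); cv2.imwrite(f'pics/{sys.argv[1]}.png',p[...,::-1])
E
python3 st.py w9
```

```text
t 17.38 TCP [-97.02  15.09] z 17.38 F holder [-0.36 -0.06] 0.35
```

View pics/w9.png

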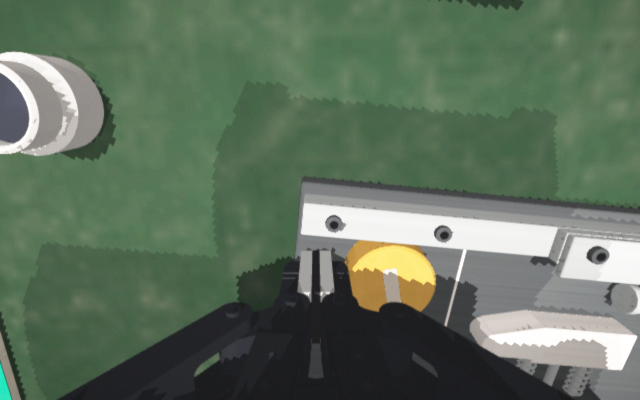

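Request:
jog_arm --deltas '[0, -0.0003, 0.003, 0, 0, 0, 1, 0, -0.0003, 0.003, 0, 0, 0, 1, 0, -0.0003, 0.003, 0, 0, 0, 1, 0, -0.0003, 0.003, 0, 0, 0, 1, 0, -0.0003, 0.003, 0, 0, 0, 1, 0, -0.0003, 0.003, 0, 0, 0, 1, 0, -0.0003, 0.003, 0, 0, 0, 1, 0, -0.0002, 0.002, 0, 0, 0, 1, 0, 0, 0, 0, 0, 0, 1]'

```text
time_s: 18.55
eef_pos: [0.4293, 0.225, 0.0174]
orientation: [0.608, 0.361, 0.608, -0.361]
ft_force: [0.2, 0.5, -0.6]
gripper_width: -0.0
```

```bash
python3 st.py w10
```

```text
t 18.55 TCP [-73.89  15.19] z 17.37 F holder [-0.33  0.38] -0.58
```

View pics/w10.png

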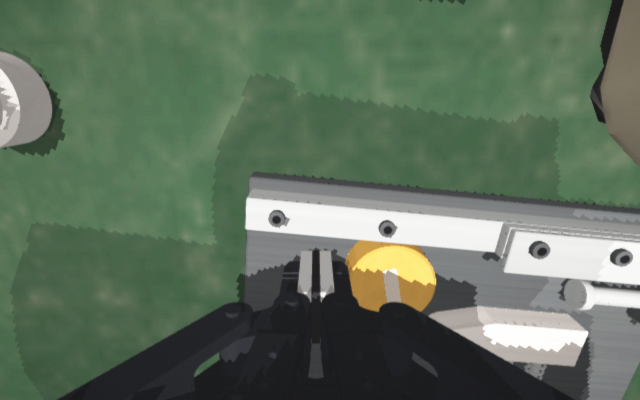

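Request:
jog_arm --deltas '[0, -0.0003, 0.0025, 0, 0, 0, 1, 0, -0.0002, 0.0025, 0, 0, 0, 1, 0, -0.0003, 0.0025, 0, 0, 0, 1, 0, -0.0002, 0.0025, 0, 0, 0, 1, 0, -0.0003, 0.0025, 0, 0, 0, 1, 0, -0.0002, 0.0025, 0, 0, 0, 1, 0, -0.0002, 0.0025, 0, 0, 0, 1, 0, 0, 0, 0, 0, 0, 1]'

```text
time_s: 19.6
eef_pos: [0.4362, 0.2087, 0.0174]
orientation: [0.608, 0.361, 0.608, -0.361]
ft_force: [0.1, -0.4, -0.4]
gripper_width: 0.0001
```

```bash
python3 st.py w11; python3 - <<'E'
from h import *
s=status.read_state();cam=camT('wrist',s);H=np.load('holder.npz');Rm,t=H['R'],H['t']
# project expected mount top circle at y=17 and find best x by viewing
p=cv2.imread('pics/w11.png')
for off in (32,33.5):
    x=(Rm.T@(s['eef_pos'][:2]-t))[0]*1000+off
    a=np.linspace(0,6.28,60); P=np.c_[(np.c_[x+19*np.cos(a),17+19*np.sin(a)]/1000)@Rm.T+t,np.full(60,.033)]
    cv2.polylines(p,[np.round(proj(cam,P)).astype(np.int32)],True,(0,0,255) if off==32 else (255,0,0),1)
cv2.imwrite('pics/w11a.png',cv2.resize(p[180:360,230:480],None,fx=3,fy=3))
E
```

```text
t 19.6 TCP [-56.26  15.25] z 17.39 F holder [ 0.44 -0.08] -0.45
```

View pics/w11a.png

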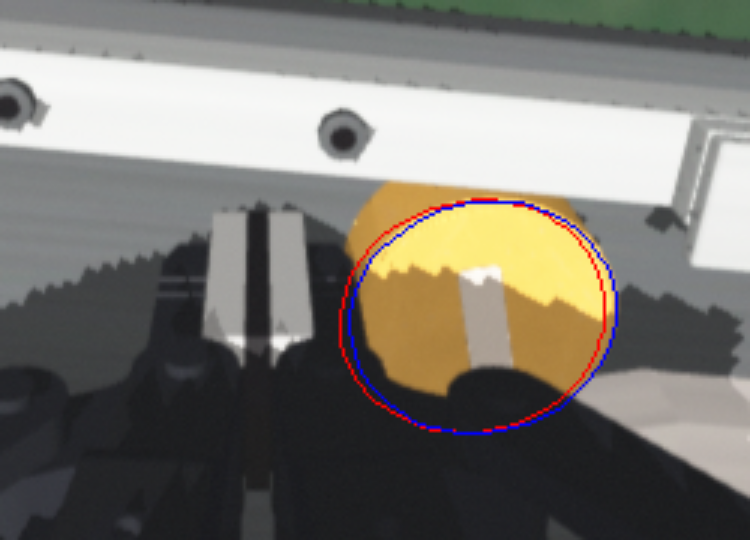

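Request:
jog_arm --deltas '[0, -0.0002, 0.002, 0, 0, 0, 1, 0, -0.0002, 0.002, 0, 0, 0, 1, 0, -0.0002, 0.002, 0, 0, 0, 1, 0, -0.0002, 0.002, 0, 0, 0, 1, 0, 0, 0, 0, 0, 0, 1]'

```text
time_s: 20.27
eef_pos: [0.4393, 0.2013, 0.0174]
orientation: [0.608, 0.361, 0.608, -0.361]
ft_force: [0.2, 0.8, 0.3]
gripper_width: 0.0001
```

Request:
jog_arm --deltas '[0, -0.0002, 0.002, 0, 0, 0, 1, 0, -0.0002, 0.002, 0, 0, 0, 1, 0, -0.0002, 0.002, 0, 0, 0, 1, 0, -0.0002, 0.002, 0, 0, 0, 1, 0, 0, 0, 0, 0, 0, 1]'

```text
time_s: 20.9
eef_pos: [0.4425, 0.194, 0.0174]
orientation: [0.608, 0.361, 0.608, -0.361]
ft_force: [-0.4, -0.0, 0.1]
gripper_width: -0.0002
```

```bash
python3 st.py w12
```

```text
t 20.9 TCP [-40.21  15.23] z 17.37 F holder [-0.13 -0.33] 0.09
```

View pics/w12.png

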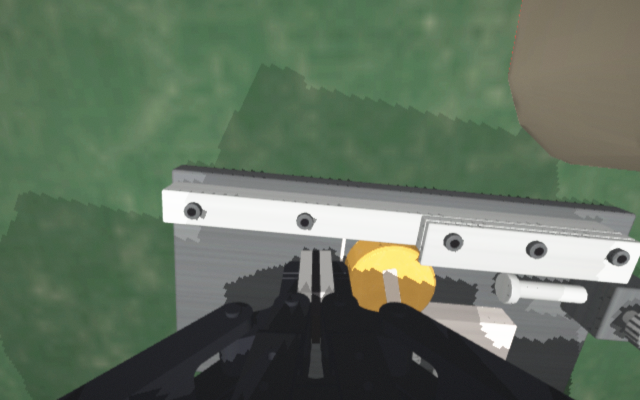

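Request:
jog_arm --deltas '[0, -0.0002, 0.0015, 0, 0, 0, 1, 0, -0.0001, 0.0015, 0, 0, 0, 1, 0, -0.0002, 0.0015, 0, 0, 0, 1, 0, -0.0001, 0.0015, 0, 0, 0, 1, 0, -0.0002, 0.0015, 0, 0, 0, 1]'

```text
time_s: 21.58
eef_pos: [0.4453, 0.1871, 0.0174]
orientation: [0.608, 0.361, 0.608, -0.361]
ft_force: [-1.8, 2.6, 1.5]
gripper_width: -0.0003
```

Request:
jog_arm --deltas '[0, -0.0002, 0.0015, 0, 0, 0, 1, 0, -0.0001, 0.0015, 0, 0, 0, 1, 0, -0.0002, 0.0015, 0, 0, 0, 1, 0, -0.0001, 0.0015, 0, 0, 0, 1]'

```text
time_s: 22.08
eef_pos: [0.4475, 0.1817, 0.0174]
orientation: [0.608, 0.361, 0.608, -0.36]
ft_force: [-2.0, 4.1, 2.3]
gripper_width: 0.0
```

```bash
python3 st.py w13
```

```text
t 22.07 TCP [-26.92  15.08] z 17.43 F holder [-4.56 -0.24] 2.35
```

View pics/w13.png

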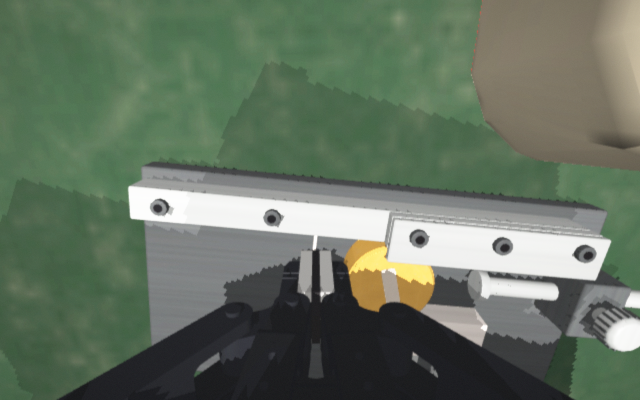

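Request:
jog_arm --deltas '[0, -0.0002, 0.0015, 0, 0, 0, 1, 0, -0.0001, 0.0015, 0, 0, 0, 1, 0, -0.0002, 0.0015, 0, 0, 0, 1, 0, -0.0001, 0.0015, 0, 0, 0, 1, 0, -0.0002, 0.0015, 0, 0, 0, 1]'

```text
time_s: 22.75
eef_pos: [0.4505, 0.1745, 0.0174]
orientation: [0.608, 0.361, 0.608, -0.361]
ft_force: [-0.8, 3.0, 2.5]
gripper_width: 0.0003
```

```bash
python3 st.py w14; python3 - <<'E'
from h import *
s=status.read_state();cam=camT('wrist',s);H=np.load('holder.npz');Rm,t=H['R'],H['t']
p=cv2.imread('pics/w14.png'); cv2.imwrite('pics/w14a.png',cv2.resize(p[200:330,280:550],None,fx=2.9,fy=2.9,interpolation=cv2.INTER_CUBIC))
E
```

```text
t 22.75 TCP [-19.14  15.05] z 17.36 F holder [-3.05  0.39] 2.52
```

View pics/w14a.png

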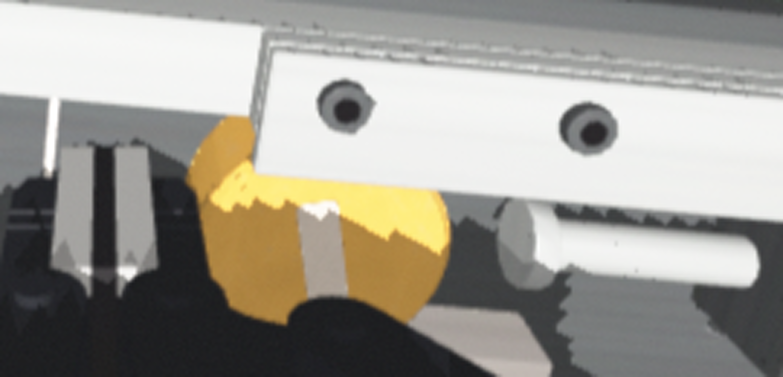

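```bash
python3 - <<'E'
from h import *
s=status.read_state();cam=camT('wrist',s);H=np.load('holder.npz');Rm,t=H['R'],H['t']
h=lambda u,v,z:(Rm.T@(ray(cam,(280+u/2.9,200+v/2.9),z)[0][:2]-t)*1000).round(1)
print('disc',h(521,245,.024),'mount front',h(450,235,.033), 'lip left',h(256,172,.04))
E
```

```text
disc [48.7 15.8] mount front [33.  21.5] lip left [ 1.5 32.4]
```

Request:
jog_arm --deltas '[0, -0.0001, 0.001, 0, 0, 0, 1, 0, -0.0001, 0.001, 0, 0, 0, 1, 0, -0.0001, 0.001, 0, 0, 0, 1, 0, -0.0001, 0.001, 0, 0, 0, 1, 0, -0.0001, 0.001, 0, 0, 0, 1]'

```text
time_s: 23.42
eef_pos: [0.4525, 0.1699, 0.0174]
orientation: [0.608, 0.361, 0.608, -0.361]
ft_force: [-0.8, 2.6, 1.1]
gripper_width: 0.0001
```

Request:
jog_arm --deltas '[0, -0.0001, 0.001, 0, 0, 0, 1, 0, -0.0001, 0.001, 0, 0, 0, 1, 0, -0.0001, 0.001, 0, 0, 0, 1]'

```text
time_s: 23.8
eef_pos: [0.4537, 0.1671, 0.0174]
orientation: [0.608, 0.361, 0.608, -0.361]
ft_force: [-0.4, 3.7, 1.0]
gripper_width: 0.0002
```

Request:
jog_arm --deltas '[0, -5e-05, 0.0005, 0, 0, 0, 1, 0, -5e-05, 0.0005, 0, 0, 0, 1, 0, -5e-05, 0.0005, 0, 0, 0, 1]'

```text
time_s: 24.18
eef_pos: [0.4543, 0.1658, 0.0174]
orientation: [0.608, 0.36, 0.608, -0.361]
ft_force: [0.2, 2.5, 1.4]
gripper_width: 0.0001
```

Request:
jog_arm --deltas '[0, -5e-05, 0.0005, 0, 0, 0, 1, 0, -5e-05, 0.0005, 0, 0, 0, 1]'

```text
time_s: 24.42
eef_pos: [0.4546, 0.1649, 0.0174]
orientation: [0.608, 0.36, 0.608, -0.361]
ft_force: [-0.5, 3.6, 2.0]
gripper_width: -0.0002
```

```bash
python3 st.py w15; python3 - <<'E'
from h import *
p=cv2.imread('pics/w15.png'); cv2.imwrite('pics/w15a.png',cv2.resize(p[200:330,280:550],None,fx=2.9,fy=2.9,interpolation=cv2.INTER_CUBIC))
E
```

```text
t 24.43 TCP [-8.68 15.06] z 17.37 F holder [-3.54  0.9 ] 1.98
```

View pics/w15a.png

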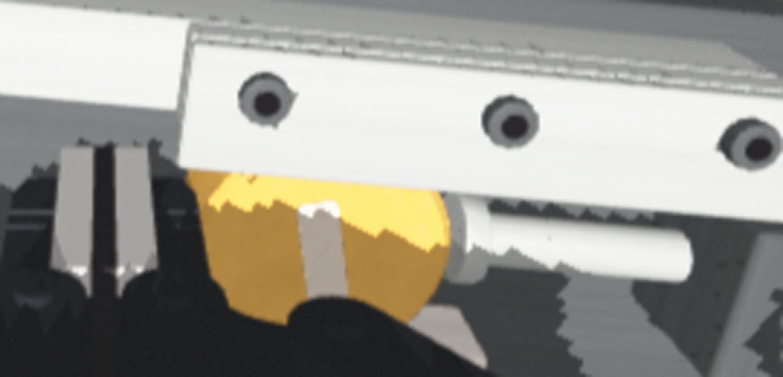

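Request:
jog_arm --deltas '[0, -5e-05, 0.0005, 0, 0, 0, 1, 0, -5e-05, 0.0005, 0, 0, 0, 1]'

```text
time_s: 24.72
eef_pos: [0.455, 0.1639, 0.0174]
orientation: [0.608, 0.361, 0.608, -0.361]
ft_force: [-0.9, 4.1, 1.9]
gripper_width: -0.0002
```

Request:
jog_arm --deltas '[0, -5e-05, 0.0005, 0, 0, 0, 1]'

```text
time_s: 24.85
eef_pos: [0.4552, 0.1635, 0.0174]
orientation: [0.608, 0.36, 0.608, -0.361]
ft_force: [-1.7, 3.5, 2.2]
gripper_width: 0.0002
```

Request:
jog_arm --deltas '[0, -5e-05, 0.0005, 0, 0, 0, 1]'

```text
time_s: 24.98
eef_pos: [0.4554, 0.163, 0.0174]
orientation: [0.608, 0.361, 0.608, -0.361]
ft_force: [-0.1, 3.6, 1.8]
gripper_width: -0.0002
```

```bash
python3 st.py
```

```text
t 24.98 TCP [-6.66 15.09] z 17.38 F holder [-3.37  1.27] 1.77
```

Single steps from here, watching the force.

Request:
jog_arm --deltas '[0, -4e-05, 0.0004, 0, 0, 0, 1]'

```text
time_s: 25.1
eef_pos: [0.4556, 0.1627, 0.0174]
orientation: [0.608, 0.361, 0.608, -0.361]
ft_force: [-1.7, 3.8, 1.2]
gripper_width: 0.0002
```

Request:
jog_arm --deltas '[0, -4e-05, 0.0004, 0, 0, 0, 1]'

```text
time_s: 25.22
eef_pos: [0.4558, 0.1623, 0.0174]
orientation: [0.608, 0.361, 0.608, -0.36]
ft_force: [-1.3, 4.8, 1.5]
gripper_width: 0.0002
```

Request:
jog_arm --deltas '[0, 0, 0, 0, 0, 0, 1]'

```text
time_s: 25.35
eef_pos: [0.4558, 0.1623, 0.0174]
orientation: [0.608, 0.361, 0.608, -0.361]
ft_force: [-0.4, 3.7, 1.9]
gripper_width: 0.0001
```

```bash
python3 st.py
```

```text
t 25.35 TCP [-5.84 15.12] z 17.38 F holder [-3.55  1.12] 1.86
```

Request:
jog_arm --deltas '[0, -4e-05, 0.0004, 0, 0, 0, 1]'

```text
time_s: 25.48
eef_pos: [0.4559, 0.1619, 0.0174]
orientation: [0.608, 0.36, 0.608, -0.361]
ft_force: [-0.4, 3.6, 1.9]
gripper_width: -0.0004
```

Request:
jog_arm --deltas '[0, 0, 0, 0, 0, 0, 1]'

```text
time_s: 25.6
eef_pos: [0.4559, 0.1619, 0.0174]
orientation: [0.608, 0.36, 0.608, -0.36]
ft_force: [-2.0, 3.2, 1.0]
gripper_width: -0.0001
```

Request:
jog_arm --deltas '[0, -4e-05, 0.0004, 0, 0, 0, 1]'

```text
time_s: 25.72
eef_pos: [0.456, 0.1616, 0.0174]
orientation: [0.608, 0.361, 0.608, -0.361]
ft_force: [-1.9, 5.9, 2.4]
gripper_width: -0.0003
```

Request:
jog_arm --deltas '[0, 0, 0, 0, 0, 0, 1]'

```text
time_s: 25.85
eef_pos: [0.456, 0.1616, 0.0174]
orientation: [0.608, 0.361, 0.608, -0.361]
ft_force: [-0.8, 5.5, 1.6]
gripper_width: 0.0001
```

```bash
python3 st.py w16;python3 - <<'E'
from h import *
p=cv2.imread('pics/w16.png'); cv2.imwrite('pics/w16a.png',cv2.resize(p[200:330,280:480],None,fx=4,fy=4,interpolation=cv2.INTER_CUBIC))
E
```

```text
t 25.85 TCP [-5.18 15.06] z 17.39 F holder [-5.37  1.37] 1.55
```

View pics/w16a.png

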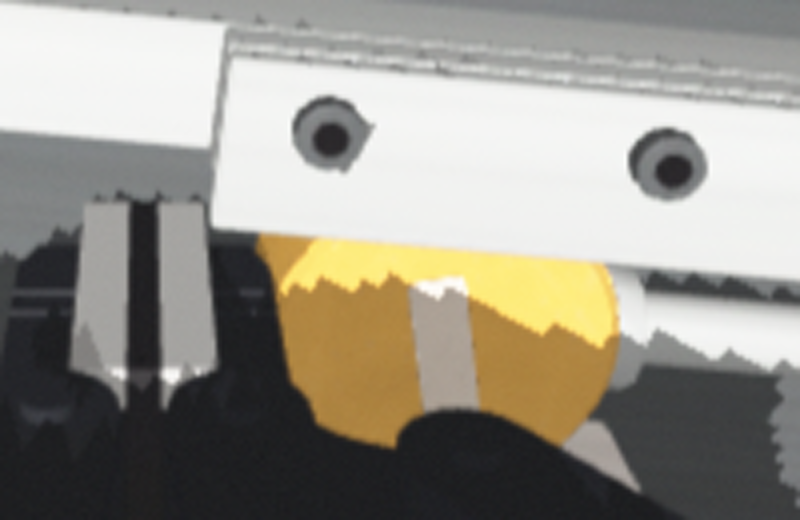

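Request:
jog_arm --deltas '[0, -2e-05, 0.0002, 0, 0, 0, 1]'

```text
time_s: 26.02
eef_pos: [0.456, 0.1615, 0.0174]
orientation: [0.608, 0.361, 0.608, -0.361]
ft_force: [-2.3, 7.0, 1.7]
gripper_width: -0.0002
```

Request:
jog_arm --deltas '[0, 0, 0, 0, 0, 0, 1]'

```text
time_s: 26.15
eef_pos: [0.456, 0.1615, 0.0174]
orientation: [0.608, 0.361, 0.608, -0.361]
ft_force: [-2.4, 6.5, 1.5]
gripper_width: -0.0001
```

```bash
python3 st.py
```

```text
t 26.15 TCP [-5.05 15.04] z 17.37 F holder [-6.96  0.33] 1.48
```

Request:
jog_arm --deltas '[0, 5e-05, -0.0005, 0, 0, 0, 1, 0, 0.0001, -0.001, 0, 0, 0, 1, 0, 0.0005, -0.005, 0, 0, 0, 1, 0, 0.001, -0.01, 0, 0, 0, 1, 0, 0.0015, -0.015, 0, 0, 0, 1, 0, 0.0015, -0.015, 0, 0, 0, 1, -0.02, 0, 0, 0, 0, 0, 1, -0.04, 0, 0, 0, 0, 0, 1, -0.05, 0, 0, 0, 0, 0, 1, -0.03, 0, 0, 0, 0, 0, 1, 0, 0, 0, 0, 0, 0, 1, 0, 0, 0, 0, 0, 0, 1]'

```text
time_s: 27.65
eef_pos: [0.4372, 0.2048, 0.1568]
orientation: [0.608, 0.36, 0.609, -0.361]
ft_force: [0.2, 0.7, -0.9]
gripper_width: -0.0001
```

```bash
python3 st.py w17;python3 - <<'E'
from h import *
p=cv2.imread('pics/w17.png'); cv2.imwrite('pics/w17a.png',cv2.resize(p[120:320,270:530],None,fx=3,fy=3,interpolation=cv2.INTER_CUBIC))
E
```

```text
t 27.65 TCP [-52.21  14.63] z 156.8 F holder [-0.52  0.47] -0.85
```

View pics/w17.png

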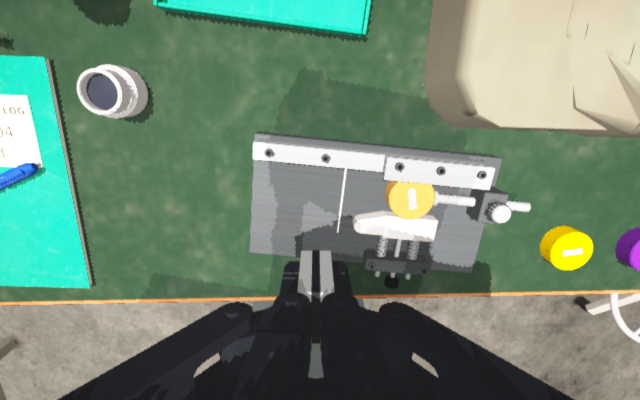

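View pics/w17a.png

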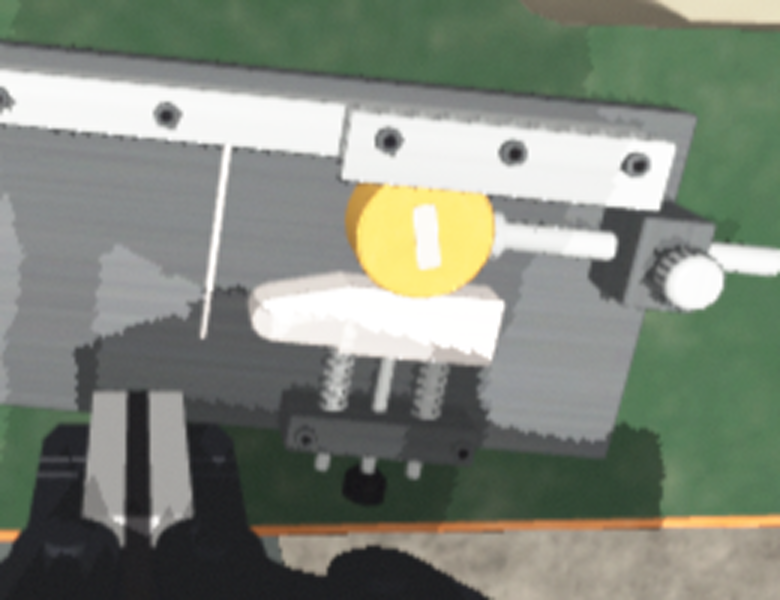

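```bash
python3 - <<'E'
from h import *
s=status.read_state();cam=camT('wrist',s);H=np.load('holder.npz');Rm,t=H['R'],H['t']
h=lambda u,v,z:(Rm.T@(ray(cam,(270+u/3,120+v/3),z)[0][:2]-t)*1000).round(1)
print('front edge',h(495,228,.033),'jaw-side edge',h(418,297,.033),'rear',h(355,250,.033),'disc left edge',h(497,235,.03),'lip',h(341,180,.04))
E
```

```text
front edge [47. 21.] jaw-side edge [29.8 -1. ] rear [10.  10.9] disc left edge [49.2 18.2] lip [ 1.4 31.8]
```

```bash
python3 -c "
from station import ticket
print(ticket.hand_in())"
```

```text
the job is handed in; nothing more can be done
None
```

I took the amber 38 mm mount out of the tray, stood it polished face up against the fence on the open end, and released it. I then pushed it with closed fingers, turned about 6° to press it towards the fence, past the jaw until it met the end stop. The job was handed in at about 28 s of robot time; `hand_in` reports no verdict.

- **Stop contact:** the drag past the jaw was about 3 to 3.5 N. It rose to about 7 N over the last 0.6 mm at the stop. That puts about 3.5 N on the disc, well under the 12 N at which the rod slips. I then backed off.
- **Final picture:** the mount stands flat, touching the stop disc and held by the jaw. Its centre is at about x = 28.5 mm, y = 17 to 18 mm in the holder's frame. That fits the fence, where the ideal is 17 mm.
- **Readings that disagreed:** the disc face measured 45 to 49 mm along x in different views, against about 47.5 mm for the mount's front. I therefore relied on the felt contact, not the pictures, for the stop.
- **Not checked:** I saw no sign of the stop or the other objects having moved, but I did not re-measure their positions at the end.

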